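Free the long strap from its spring bar with the forked tool

TASK

Two steel straps hang on spring bars in the bench brackets. Take the forked tool, set its fork astride the spring bar of the bracket with the longer strap, in the bare stretch between the inner lug and the round collar, and press the collar sideways against its spring until that strap drops into the tray below; press by feel and do not ram it, and touch the brackets with the tool only, not with the hand. Leave the shorter strap hanging, and lay the tool back flat on the rubber mat.

Things in the scene. Friction and masses are not known exactly. Their poses are not given: they have to be found in the camera images.
- bracket_long: Fixed steel bench bracket holding the longer strap; both brackets are alike. Origin: underside of its base, on the bench; x away from its open side, y along the bar, z up; turned up to 0.3 rad. Its spring bar is a level 10 mm rod along y at x = 0, 180 mm up. Outer lug y -62 to -52 mm, strap gap, inner lug y -38 to -28 mm; lugs 20 mm deep in x, tops 198 mm up. Foot out to y = 110 mm.
- bracket_short: Fixed steel bench bracket holding the shorter strap; both brackets are alike. Origin: underside of its base, on the bench; x away from its open side, y along the bar, z up; turned up to 0.3 rad. Its spring bar is a level 10 mm rod along y at x = 0, 180 mm up. Outer lug y -62 to -52 mm, strap gap, inner lug y -38 to -28 mm; lugs 20 mm deep in x, tops 198 mm up. Foot out to y = 110 mm.
- long_bare (a point): Point on the axis of the longer strap's bar, in its bare stretch, 8.5 mm from the inner lug's face (bracket y = -19.5 mm). Beyond, at +y, the rod carries a round collar, 34 mm across, 8 mm thick; its near face rests somewhere at bracket y -11 to -1 mm, set by chance and not measured: feel for it. Then the coil spring and a grey barrel, 44 mm across, front at y 40 to 50 mm.
- long_axis (a point): Point on the same bar's axis, mid-way in the 14 mm strap gap (bracket y = -45 mm). Pushing the collar to +y pulls the rod out of the outer lug, then out of the strap's eye: free when the collar's near face is at about bracket y = 16 mm. The hard stop is 32 mm from the collar's rest. Spring: about 3 N at rest, about 10 N at the stop, and up to 3 N of drag; it returns by itself.
- long_tray (a point): Centre of the floor of the grey tray under the longer strap, 6 mm above the bench; tray 178 mm (bracket x) by 88 mm (y), rims 22 mm high, fixed to the bracket.
- long_eye (a point): Centre of the eye (18 mm hole) of the longer strap: flat dark steel, 140 mm long, 46 mm wide, its lower end round, 8 mm thick, eye 15 mm below its top end. It hangs on the rod, flat side across the bracket's y, eye centre 4 mm below the rod's axis. 0.2 to 0.33 kg.
- short_eye (a point): The same point on the shorter strap, 85 mm long, which must stay hanging.
- fork_grip (a point): Forked tool, 136 mm long, lying on the mat. This point: place to grip, near the balance, half-way up the wooden handle (reaching 50 mm behind to 30 mm ahead of it, 24 mm wide, 34 mm tall, underside 17 mm below it). x along the tool to the fork's tips, y across the handle, z up. 0.1 to 0.25 kg.
- fork_slot (a point): Point in the tool's slot, 62 mm ahead of the grip point, 2 mm higher. The fork is an upright steel plate 6 mm thick, 38 mm tall: two prongs, each 10 mm high, one above the other, with an 18 mm slot between, open to the front, from 17 mm behind to 24 mm ahead of this point. It is used level, as it lies, entering over the rod from the bracket's -x side.
- mat: Fixed black rubber mat on the bench, 130 mm (x) by 240 mm (y), 4 mm thick; origin at the centre of its underside.
Mind the look-alikes: they are no part of the job. What is shaped like the part that bears long_eye but yellow is not meant. Leave any white look-alike of the part that bears short_eye alone.

How it is judged (in metres and radians):
On the way, in this order (a step that is already met when the one before it is completed fails the run):
1. the fork stands astride the longer strap's spring bar, between inner lug and collar (x of fork_slot in the frame of bracket_long between -0.02 and 0.014 m and y of fork_slot in the frame of bracket_long between -0.028 and 0 m and z of fork_slot in the frame of bracket_long between 0.172 and 0.188 m), for 0.2 s.
2. the longer strap has dropped off the bar (z of long_eye in the frame of bracket_long below 0.146 m), for 0.1 s.
At the end, for the whole second after the job is handed in: The longer strap is off its bar and in its bracket's tray (eye more than 34 mm below the bar, within the tray's outline), the shorter strap still hangs, and the tool lies flat on the rubber mat (grip point over the mat, tilt under 0.12 rad), released (z of long_eye in the frame of bracket_long below 0.146 m and x of long_eye in the frame of bracket_long between -0.1 and 0.1 m and y of long_eye in the frame of bracket_long between -0.09 and 0 m and z of short_eye in the frame of bracket_short above 0.17 m and x of fork_grip in the frame of mat between -0.065 and 0.065 m and y of fork_grip in the frame of mat between -0.12 and 0.12 m and height (world z) of fork_grip below 0.027 m and angle between fork_grip's own z axis and vertical below 0.12 rad and z of fork_grip in the frame of mat above 0.015 m); the robot touches nothing.
It fails at once if the hand touches the longer strap's bracket or bar (over 2 N) (contact force between any of the fingers, the arm and bracket_long above 2 N).
It fails at once if the hand touches the other bracket (over 2 N) (contact force between any of the fingers, the arm and bracket_short above 2 N).
It fails at once if the bracket or bar is rammed with the tool (over 40 N) (contact force between fork and bracket_long above 40 N).
It fails at once if the shorter strap comes off (z of short_eye in the frame of bracket_short below 0.165 m).
It also fails if it takes over 58 s, if anything falls off the work surface, if the arm or the gripper's body presses on something with over 40 N, if the wrist force passes 120 N, or if a joint passes its speed limit or range.

ROBOT

A 6-joint arm with a two-finger parallel gripper is mounted at the origin on the work surface. World frame = base frame: x ahead of the robot, y to its left, z up, the work surface at z = 0. Lengths are in mm, angles in rad, forces in N, time in s.
With the tool pointing down it reaches from about 375 to 750 mm from the base axis. Payload 9 kg.
Tool frame: the origin (TCP) lies midway between the tips of the shut fingers; the grasp point (between the pads) lies 19 mm behind it; z points along the fingers, y is the line along which they close (so a half turn about z gives the same grasp; the last joint's range is limited). The gripper opens to 85 mm and grips with 20 to 120 N. Pads are 22 mm wide; open, the fingers measure 114 mm over their backs; the gripper's body (76 mm by 85 mm) begins 54 mm behind the grasp point. The pads swing forward as they close: fully open they stand 13 mm farther back than shut.
Start: joints at [0.963, 0.104, 0.097, 1.564, 0, 1.353], TCP at [228.009, 555.021, 231.331] pointing down, gripper open.
Joint ranges: [-2.99, 2.99], [-0.84, 1.86], [-1.1, 1.16], [-1.84, 2.11], [-1.51, 1.56], [-3.14, 3.14]. Speed limits (rad/s): [2.22, 2.22, 2.57, 3.14, 3.14, 3.14].

INTERFACE

Orientations are given as a 3x3 rotation matrix whose columns are the frame's x, y, z axes.
In Python, from bench import monitor, camera, job gives the robot as it stands.
- The arm moves only by the shell command python3 -m pendant 'ROWS'. ROWS is text: rows parted by semicolons, each of 7 numbers parted by spaces: the shift along the world's x, y, z in mm, then the turn, a rotation vector about the world's x, y, z in rad, then the opening, from 0 (shut) to 1 (fully open). In form: dx dy dz ax ay az jaw; .... A call has 1 to 5 rows; each row shifts and turns the commanded pose from where the row before left it; what a row does not reach is not made up. A row lasts 1/12 s, in which the tool goes at most 41.7 mm and 7.16 degrees, less where a joint would pass 70% of its speed; a pose out of reach is approached as far as the arm can. A call is refused whole if a number of a shift passes 41.7 or a number of a turn 0.125, either way. A call with a gripper value outside its range is refused whole. The fingers move at their own pace and stop on an object; the grip force is fixed at half the most. Time passes only in rows, so rows that do not move let the fingers close. It gives the time, the measured TCP pose, the force, the opening and the grip force at its end, in the units of the state.
- monitor.get_obs(): the state, without advancing time (a new reading comes with each control period).
- camera(name): name is "scene" or "top"; returns a dict with "image" (420x560x3 uint8, red, green, blue), "fx", "fy", "cx", "cy" (pixels), "dist" ([k1, k2, p1, p2, k3] as OpenCV has them; the pictures are not rectified), "R" (3x3) and "t" (3): a world point X has camera coordinates R X + t. Camera axes: x right, y down, z forward; pixel columns grow to the right and rows downward; lengths in mm; the calibration is good to about 2 mm. A picture is of the moment at which its call begins. There is no depth.
- job.job_done(): hands the job in; it is judged then, once.
The state is a dict: "t": time; "q": joint angles; "joint_vel": joint speeds; "joint_efforts": joint torques, N m; "ee_pos": TCP position; "tool_rot": TCP orientation; "contact_force": force on the tool from outside, world axes, zero at the start; "torque": the same for the moment, N m; "finger_gap": finger opening in mm; "grasp_force": force on a finger pad.
Only numpy, scipy, OpenCV 4.12 (cv2) and the standard library are available. Lean on these libraries where they do the work, as an engineer would, in place of code of your own. Each camera call takes 0.05 s, during which the arm holds its last target. There are 200 camera calls.

## Working session

There is one attempt and no reset: what is moved stays moved. The work goes in short steps, Python scripts to look and compute and a shell command to move; the robot and the scene stay as the last step left them, time stands still between calls to the robot, and variables do not carry over. Pictures are saved under pics/ and viewed, at most 10 in all, crops included, and the job is handed in when it is done.

```bash
mkdir -p pics; ls; python3 - <<'E'
from bench import monitor,camera
import cv2,numpy as np
for n in("scene","top"):
    c=camera(n);cv2.imwrite(f"pics/{n}0.png",c["image"][:,:,::-1])
    print(n,c["fx"],c["cx"],c["cy"],np.round(c["dist"],3),np.round(-c["R"].T@c["t"]),np.round(c["R"],2).tolist())
print(monitor.get_obs())
E
```

```text
pics
scene 457.8385225177266 283.5675887587611 202.9592982614054 [-0.023  0.     0.     0.     0.   ] [1307.  476.  703.] [[-0.62, 0.79, 0.0], [0.43, 0.34, -0.84], [-0.66, -0.52, -0.54]]
top 399.45118364512524 274.5576533229452 207.3366208197191 [0.008 0.    0.    0.    0.   ] [491. -88. 930.] [[-0.03, -1.0, -0.01], [-0.99, 0.03, -0.11], [0.11, 0.0, -0.99]]
{'t': 0.1, 'q': array([9.63300323e-01, 1.04672121e-01, 9.65429325e-02, 1.56388212e+00,
       1.55103722e-05, 1.35312475e+00]), 'joint_vel': array([ 0.00130873, -0.00158884,  0.00243965, -0.00127461,  0.00187164,
       -0.00040847]), 'joint_efforts': array([ 7.18435491e-03, -5.58205819e+01,  5.04719567e+01,  1.29528780e-02,
       -1.38765736e-04,  5.38011065e-06]), 'ee_pos': array([227.81507112, 554.75073472, 230.57876602]), 'tool_rot': array([[-9.24975695e-01,  3.80025611e-01, -7.06263502e-04],
       [ 3.80026166e-01,  9.24975208e-01, -9.88744351e-04],
       [ 2.77528054e-04, -1.18296310e-03, -9.99999262e-01]]), 'contact_force': array([ 0.84863891, -0.63338942, -0.14441227]), 'torque': array([ 0.00687945, -0.01422719, -0.03334834]), 'grasp_force': 0.0, 'finger_gap': 85.18135995393179}
```

View pics/scene0.png

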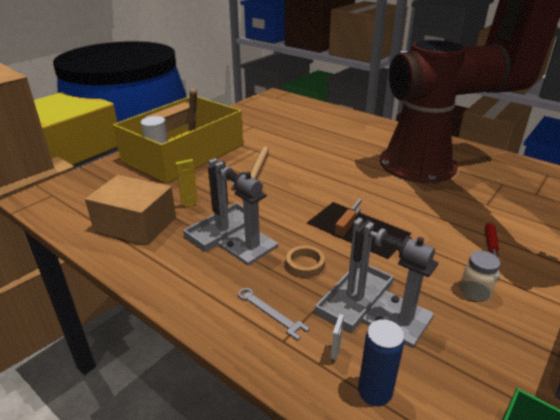

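View pics/top0.png

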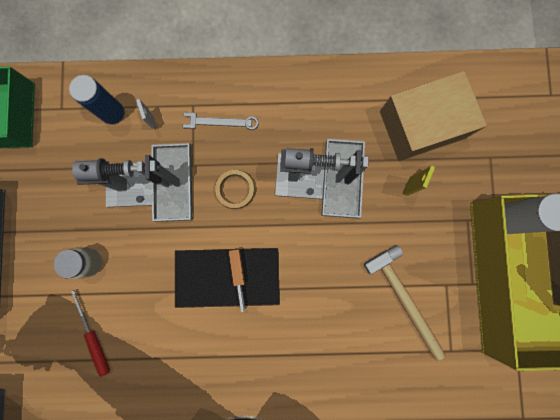

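The top view shows the mat near (227,278) with the fork tool on it at (236,265)–(241,308), its tips pointing toward the robot. The brackets are at (150,175) and (325,170).

Strap candidates in the scene view:
- Dark strap at (215,185): looks long.
- Dark strap at (360,245): looks shorter.
- Yellow piece at (187,183) and white piece at (338,338): the decoys.

I'll confirm this with an enlarged crop.

```bash
python3 - <<'E'
import cv2,numpy as np
s=cv2.imread("pics/scene0.png");t=cv2.imread("pics/top0.png")
r=lambda a:cv2.resize(a,(400,300),interpolation=cv2.INTER_CUBIC)
o=np.vstack([np.hstack([r(s[150:270,160:320]),r(s[210:345,300:480])]),np.hstack([r(t[120:240,255:415]),r(t[220:340,160:320])])])
cv2.imwrite("pics/crop1.png",o)
E
```

```text
(no output)
```

View pics/crop1.png

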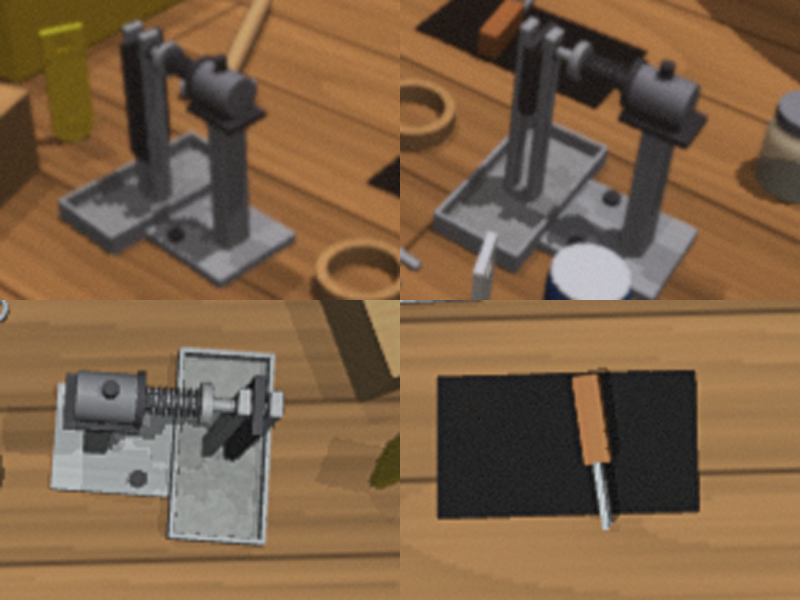

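The crop confirms it. The strap at scene (215,185), on the top-right bracket at (355,165), is clearly longer, so that bracket is bracket_long. The tool lies with its fork toward the robot. Next I'll measure the tray rim and lug tops (by eye plus a mask), the handle and the mat.

```bash
cat > h.py <<'E'
import cv2,numpy as np
from bench import monitor,camera
def ray(c,px,z):
    K=np.array([[c["fx"],0,c["cx"]],[0,c["fy"],c["cy"]],[0,0,1.]])
    u=cv2.undistortPoints(np.array(px,float).reshape(-1,1,2),K,np.array(c["dist"],float))[:,0]
    R=np.array(c["R"]);C=-R.T@np.array(c["t"]);d=np.c_[u,np.ones(len(u))]@R
    return C+d*((z-C[2])/d[:,2])[:,None]
def proj(c,P):
    K=np.array([[c["fx"],0,c["cx"]],[0,c["fy"],c["cy"]],[0,0,1.]])
    return cv2.projectPoints(np.array(P,float).reshape(-1,1,3),cv2.Rodrigues(np.array(c["R"]))[0],np.array(c["t"],float),K,np.array(c["dist"],float))[0][:,0]
E
python3 - <<'E'
from h import *
np.set_printoptions(precision=1,suppress=True)
c=camera("top");s=camera("scene");im=c["image"]
tr=ray(c,[(327,139.6),(364.2,141.2),(361,218),(322.2,215.2)],22);print("tray",tr,tr.mean(0))
print("edges",[np.linalg.norm(tr[i]-tr[i-1]) for i in range(4)])
for a,b in((0,3),(1,2)): d=tr[a]-tr[b];print("yaw",np.arctan2(-(-d[1]),d[0]))
for a,b in((0,1),(3,2)): d=tr[a]-tr[b];print("yaw y",np.arctan2(-d[0],d[1]))
print("lugs",ray(c,[(255+98,120+103/2.5),(255+277/2.5,120+104/2.5)],198))
hsv=cv2.cvtColor(im,cv2.COLOR_RGB2HSV);
m=np.zeros(im.shape[:2],np.uint8);m[240:320,215:265]=cv2.inRange(hsv,(0,90,110),(20,255,255))[240:320,215:265]
m[:250]&=0
r=max(cv2.findContours(m,0,2)[0],key=cv2.contourArea);rr=cv2.minAreaRect(r);b=cv2.boxPoints(rr);w=ray(c,b,38);print(rr);print(w,w.mean(0),[np.linalg.norm(w[i]-w[i-1]) for i in range(4)])
mm=np.zeros_like(m);mm[235:320,160:295]=cv2.inRange(hsv,(0,0,0),(180,255,60))[235:320,160:295]
r=max(cv2.findContours(mm,0,2)[0],key=cv2.contourArea);w=ray(c,cv2.boxPoints(cv2.minAreaRect(r)),4);print("mat",w,w.mean(0))
# fork tip ray, top of plate z=4+17+2+19=42
print("tip",ray(c,[(160+605/2.5,220+228/2.5)],42), "fork start",ray(c,[(160+597/2.5,220+163/2.5)],42))
E
```

```text
tray [[ 742.7 -210.5   22. ]
 [ 736.6 -296.6   22. ]
 [ 558.1 -280.6   22. ]
 [ 566.8 -192.7   22. ]] [ 651.  -245.1   22. ]
edges [np.float64(176.85633934995664), np.float64(86.29409390825928), np.float64(179.15118480299068), np.float64(88.33102897363545)]
yaw -0.10080468817760918
yaw -0.0892329797633811
yaw y -0.07176442913716179
yaw y -0.098282360036422
lugs [[ 651.5 -233.5  198. ]
 [ 650.1 -257.3  198. ]]
((239.5, 312.0), (14.0, 49.0), 90.0)
[[374.4  51.1  38. ]
 [371.7 -56.1  38. ]
 [341.8 -55.5  38. ]
 [344.4  51.4  38. ]] [358.1  -2.3  38. ] [np.float64(29.90848116185246), np.float64(107.30441455605141), np.float64(29.88533388523162), np.float64(106.90241040831059)]
mat [[495.6 151.    4. ]
 [495.7   5.3   4. ]
 [368.4   3.8   4. ]
 [368.3 147.4   4. ]] [432.   76.9   4. ]
tip [[ 351.9 -355.2   42. ]] fork start [[ 407.5 -351.5   42. ]]
```

The tray measures 178 x 88 as it should, and both lug tops agree within 1 mm. The handle mask caught wood, and I left out the crop offset, so I'll redo the tool and mat.

```bash
python3 - <<'E'
from h import *
np.set_printoptions(precision=1,suppress=True)
c=camera("top");im=c["image"];P=lambda l:[(160+(x-400)/2.5,220+(y-300)/2.5) for x,y in l]
m=ray(c,P([(437,377),(695,371),(700,510),(438,519)]),4);print("mat",m,m.mean(0))
hsv=cv2.cvtColor(im,cv2.COLOR_RGB2HSV)
m=np.zeros(im.shape[:2],np.uint8);sl=np.s_[251:289,225:250];m[sl]=cv2.inRange(hsv,(0,100,90),(25,255,255))[sl]
r=max(cv2.findContours(m,0,2)[0],key=cv2.contourArea);b=cv2.boxPoints(cv2.minAreaRect(r));w=ray(c,b,38);print(b,w,w.mean(0))
h=ray(c,P([(587,376),(596.5,463)]),38);t=ray(c,P([(605,527)]),42);print("handle ends",h,"tip",t)
d=h[1]-h[0];L=np.linalg.norm(d);d/=L;print("len",L,"dir",d,"yaw",np.arctan2(d[1],d[0]),"grip",h[0]+50*d, h[1]-30*d, t-86*d)
o=monitor.get_obs();print(o["ee_pos"],o["t"],np.arctan2(o["tool_rot"][1,1],o["tool_rot"][0,1]))
E
```

```text
mat [[494.7 148.1   4. ]
 [494.1 -90.1   4. ]
 [368.5 -91.3   4. ]
 [366.4 147.    4. ]] [430.9  28.4   4. ]
[[228.3 251.1]
 [238.7 249.6]
 [243.6 283.9]
 [233.2 285.4]] [[490.9  20.5  38. ]
 [493.6  -2.6  38. ]
 [418.2 -12.2  38. ]
 [415.6  10.7  38. ]] [454.6   4.1  38. ]
handle ends [[492.1   6.   38. ]
 [415.7  -1.2  38. ]] tip [[361.1  -8.1  42. ]]
len 76.67156066784507 dir [-1.  -0.1  0. ] yaw -3.046843863634564 grip [442.3   1.3  38. ] [445.6   1.6  38. ] [[446.7  -0.   42. ]]
[227.9 554.9 231. ] 0.25 1.1809894652679334
```

The mat is centred at (431,28). The tool's grip point is at (444.5,1.8) and it points to yaw ≈ -3.03. The bracket_long origin is at (655,-200) with yaw -0.095. I'll move above the tool and turn +0.505 to straddle the handle.

```bash
p="python3 -m pendant"
$p '15.5 -39.5 -8 0 0 .101 1;15.5 -39.5 -8 0 0 .101 1;15.5 -39.5 -8 0 0 .101 1;15.5 -39.5 -8 0 0 .101 1;15.5 -39.5 -8 0 0 .101 1' >/dev/null
$p '15.5 -39.5 -8 0 0 0 1;15.5 -39.5 -8 0 0 0 1;15.5 -39.5 -8 0 0 0 1;15.5 -39.5 -8 0 0 0 1;15.5 -39.5 -8 0 0 0 1' >/dev/null
$p '15.5 -39.5 -8 0 0 0 1;15.5 -39.5 -8 0 0 0 1;15.5 -39.5 -8 0 0 0 1;15.5 -39.5 -8 0 0 0 1;0 0 0 0 0 0 1'
python3 - <<'E'
from h import *
o=monitor.get_obs();print(o["ee_pos"],o["q"],np.arctan2(o["tool_rot"][1,1],o["tool_rot"][0,1]))
s=camera("scene")["image"];cv2.imwrite("pics/s2.png",cv2.resize(s[120:300,240:480],(800,600))[:,:,::-1])
E
```

```text
t: 1.5
ee_pos: [438.5, 16.1, 122.0]
tool_rot: [[-0.994, -0.107, -0.0], [-0.107, 0.994, -0.002], [0.0, -0.002, -1.0]]
contact_force: [-0.2, 0.5, -0.7]
finger_gap: 85.4
grasp_force: 0.0
[438.49706331  16.10925867 121.97353161] [-0.26199087 -0.40058312 -0.56050204  1.41062769 -0.00154289 -0.36965107] 1.6784565823434245
```

View pics/s2.png

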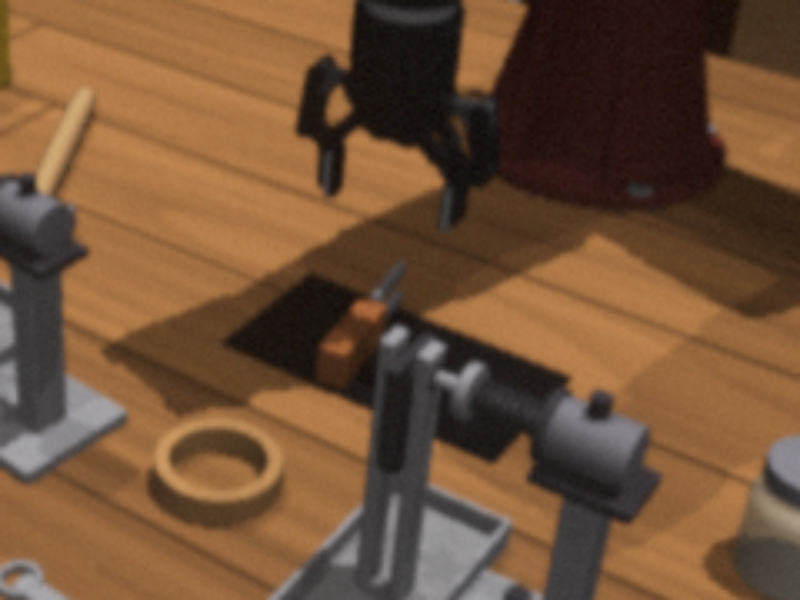

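The gripper is above the tool, with fingers across the handle. The tool looks as measured: handle near (350,345) in the crop, fork up-right. I'll settle, then descend.

```bash
p="python3 -m pendant"
$p '0 0 0 0 0 0 1;0 0 0 0 0 0 1'|head -2
```

```text
t: 1.72
ee_pos: [437.0, 22.5, 123.5]
```

```bash
p="python3 -m pendant"
$p '4 -10.5 -20 0 0 0.004 1;4 -10.5 -20 0 0 0.004 1;0 0 -20 0 0 0 1;0 0 -20 0 0 0 1;0 0 0 0 0 0 1'|head -5
$p '0 0 -15 0 0 0 1;0 0 -12 0 0 0 1;0 0 -6 0 0 0 1;0 0 0 0 0 0 1'|head -5
```

```text
t: 2.13
ee_pos: [442.8, 2.9, 40.1]
tool_rot: [[-0.992, -0.124, -0.005], [-0.124, 0.992, 0.002], [0.004, 0.002, -1.0]]
contact_force: [-1.3, 1.2, -0.1]
finger_gap: 85.4
t: 2.47
ee_pos: [444.5, 1.7, 9.6]
tool_rot: [[-0.992, -0.123, -0.002], [-0.123, 0.992, 0.001], [0.001, 0.001, -1.0]]
contact_force: [-0.6, 0.4, 0.6]
finger_gap: 85.3
```

```bash
p="python3 -m pendant"
$p '0 0 0 0 0 0 .5;0 0 0 0 0 0 0;0 0 0 0 0 0 0;0 0 0 0 0 0 0;0 0 0 0 0 0 0'|sed -n '1,2p;4,6p'
$p '0 0 0 0 0 0 0;0 0 0 0 0 0 0;0 0 0 0 0 0 0;0 0 0 0 0 0 0;0 0 0 0 0 0 0'|sed -n '1,2p;4,6p'
```

```text
t: 2.88
ee_pos: [445.5, 0.8, 10.8]
contact_force: [-0.2, -0.1, 0.7]
finger_gap: 25.6
grasp_force: 0.5
t: 3.3
ee_pos: [445.7, 0.7, 11.0]
contact_force: [-0.8, 1.1, 6.3]
finger_gap: 23.2
grasp_force: 60.3
```

```bash
p="python3 -m pendant"
$p '0 0 10 0 0 0 0;0 0 25 0 0 0 0;0 0 25 0 0 0 0;0 0 25 0 0 -.1244 0;0 0 25 0 0 -.1244 0'|sed -n '1,2p;4,6p'
for i in 1; do :; done
$p '0 0 25 0 0 -.1244 0;0 0 25 0 0 -.1244 0;0 0 0 0 0 -.1244 0;0 0 0 0 0 -.1244 0;0 0 0 0 0 -.1244 0'|sed -n '1,2p'
$p '0 0 0 0 0 -.1244 0;0 0 0 0 0 -.1244 0;0 0 0 0 0 -.1244 0;0 0 0 0 0 -.1244 0;0 0 0 0 0 -.1244 0'|sed -n '1,2p'
$p '0 0 0 0 0 -.1244 0;0 0 0 0 0 -.1244 0;0 0 0 0 0 -.1244 0;0 0 0 0 0 -.1244 0;0 0 0 0 0 -.1244 0'|sed -n '1,2p'
$p '0 -20 0 0 0 -.1244 0;0 -20 0 0 0 -.1244 0;0 -20 0 0 0 -.1244 0;0 -20 0 0 0 -.1244 0;0 -20 0 0 0 -.1244 0'|sed -n '1,2p'
$p '0 -20 0 0 0 -.1244 0;0 -20 0 0 0 -.1244 0;0 -20 0 0 0 -.1244 0;0 -20 0 0 0 -.1244 0;0 -20 0 0 0 -.1244 0'
$p '0 0 0 0 0 0 0;0 0 0 0 0 0 0;0 0 0 0 0 0 0'
python3 - <<'E'
from h import *
o=monitor.get_obs();print(o["ee_pos"],o["q"],np.arctan2(o["tool_rot"][1,1],o["tool_rot"][0,1]))
s=camera("scene")["image"];t=camera("top")["image"]
cv2.imwrite("pics/s3.png",np.hstack([cv2.resize(s[80:290,150:430],(400,300)),cv2.resize(t[110:320,230:510],(400,300))])[:,:,::-1])
E
```

```text
t: 3.72
ee_pos: [444.7, 1.0, 121.8]
contact_force: [0.7, -0.7, -1.7]
finger_gap: 23.3
grasp_force: 59.4
t: 4.13
ee_pos: [445.3, 0.8, 171.2]
t: 4.55
ee_pos: [444.9, 1.0, 170.6]
t: 4.97
ee_pos: [444.9, 1.0, 170.6]
t: 5.38
ee_pos: [444.8, -99.9, 170.7]
t: 5.8
ee_pos: [444.8, -200.0, 170.6]
tool_rot: [[0.995, -0.101, -0.0], [-0.101, -0.995, 0.0], [-0.0, -0.0, -1.0]]
contact_force: [-0.3, -0.2, -1.4]
finger_gap: 23.1
grasp_force: 59.4
t: 6.05
ee_pos: [445.0, -198.6, 170.4]
tool_rot: [[0.996, -0.093, -0.0], [-0.093, -0.996, 0.0], [-0.0, -0.0, -1.0]]
contact_force: [0.3, 0.7, -2.4]
finger_gap: 23.0
grasp_force: 59.4
[ 445.01131794 -198.62385727  170.43807013] [-6.89044798e-01 -2.46360024e-01 -3.48349444e-01  1.46944624e+00
  9.80127139e-05  2.54590111e+00] -1.664149720696118
```

View pics/s3.png

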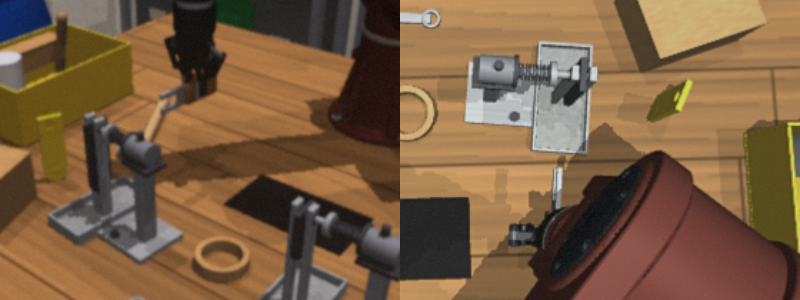

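The tool is held level with its fork pointing +x, and its tip is near (559,168) in the right crop. I'll measure the tip and the bar/collar to line up.

```bash
python3 - <<'E'
from h import *
np.set_printoptions(precision=1,suppress=True)
c=camera("top");im=c["image"]
print(ray(c,[(230+159/1.4286,110+168/1.4286)],201))
y=-.094;u=np.array([np.cos(y),np.sin(y),0]);v=np.array([-np.sin(y),np.cos(y),0])
t=np.array([445,-198.6,170.4]);print("pred tip",t+87*u+[0,0,31])
b=np.array([655.3,-200.3,0])
for n,a in(("bare",-19.5),("lugface",-28),("collar17",-6)):
    q=b+a*v+[0,0,180];print(n,q,proj(c,[q]))
a=cv2.resize(im[145:240,300:400],(800,760),interpolation=cv2.INTER_CUBIC)[:600]
cv2.imwrite("pics/t4.png",cv2.resize(im[145:235,300:420],(800,600),interpolation=cv2.INTER_CUBIC)[:,:,::-1])
E
```

```text
[[ 528.3 -206.   201. ]]
pred tip [ 531.6 -206.8  201.4]
bare [ 653.5 -219.7  180. ] [[343.9 162.5]]
lugface [ 652.7 -228.2  180. ] [[348.4 162.8]]
collar17 [ 654.7 -206.3  180. ] [[336.8 162. ]]
```

View pics/t4.png

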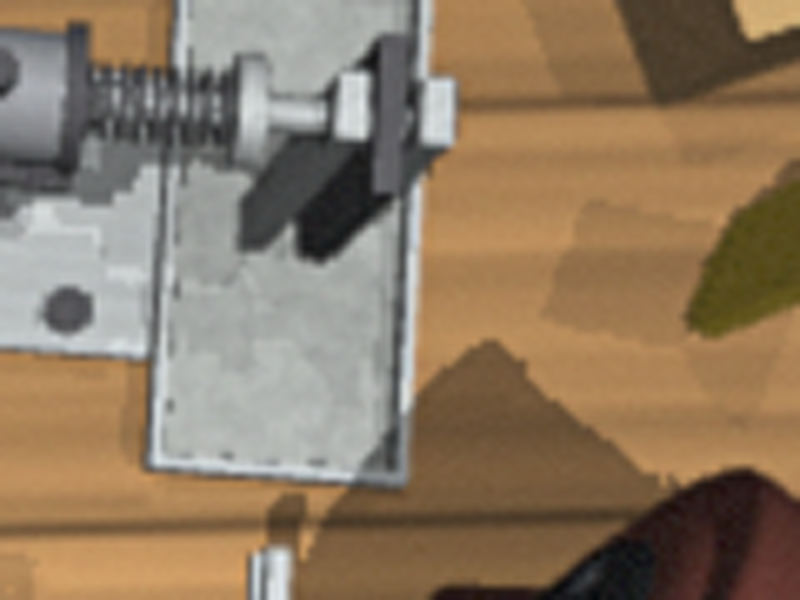

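Rod at row ~110 (px 161.5), lug face at x≈333 (px 350) and collar face at x≈270 (px 340.5), so the bare stretch runs about y -28 to -10.5. The fork plate centre is at crop x 279, which matches the prediction. I'll advance to just short of the rod and check.

```bash
p="python3 -m pendant"
$p '23.4 -2.6 -.6 0 0 0 0;23.4 -2.6 -.6 0 0 0 0;23.4 -2.6 -.6 0 0 0 0;23.4 -2.6 -.6 0 0 0 0;0 0 0 0 0 0 0'>/dev/null
$p '0 0 0 0 0 0 0;0 0 0 0 0 0 0;0 0 0 0 0 0 0'
python3 - <<'E'
from h import *
s=camera("scene")["image"];t=camera("top")["image"]
cv2.imwrite("pics/s5.png",np.hstack([cv2.resize(s[130:205,185:285],(400,300),interpolation=2),cv2.resize(t[150:225,300:400],(400,300),interpolation=2)])[:,:,::-1])
E
```

```text
t: 6.87
ee_pos: [538.4, -209.1, 168.2]
tool_rot: [[0.996, -0.095, -0.0], [-0.095, -0.996, -0.0], [-0.0, 0.0, -1.0]]
contact_force: [0.8, 0.8, -0.8]
finger_gap: 22.8
grasp_force: 59.5
```

View pics/s5.png

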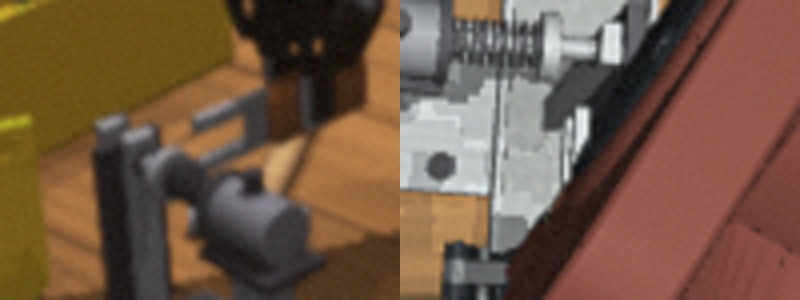

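Top crop: the fork's front at x≈580 lines up with the bare stretch (565–602). Now the height check in the scene view: prong tips are near (193,125) and (200,160).

```bash
python3 - <<'E'
from h import *
np.set_printoptions(precision=1,suppress=True)
c=camera("scene");y=-.094;u=np.array([np.cos(y),np.sin(y),0]);v=np.array([-np.sin(y),np.cos(y),0])
t=np.array([538.4,-209.1,168.2]);
for k in(31,21,12,3,-7):print(k,(proj(c,[t+86*u+3*v+[0,0,k]])-[185,130])*4)
b=np.array([655.3,-200.3,0])
print("rod",(proj(c,[b-28*v+[0,0,180],b-10*v+[0,0,180],b-33*v+[0,0,198],b-57*v+[0,0,198]])-[185,130])*4)
E
```

```text
31 [[193.5 119.9]]
21 [[194.5 134.8]]
12 [[195.4 148.2]]
3 [[196.3 161.4]]
-7 [[197.2 176. ]]
rod [[145.  159.5]
 [164.8 169.7]
 [137.3 129.7]
 [111.4 116.6]]
```

Heights agree within about 2 mm, so I'll enter slowly.

```bash
p="python3 -m pendant"
$p '8 -.75 0 0 0 0 0;6 -.55 0 0 0 0 0;6 -.55 0 0 0 0 0;0 0 0 0 0 0 0'|sed -n '1,2p;4p'
$p '6 -.55 0 0 0 0 0;6 -.55 0 0 0 0 0;0 0 0 0 0 0 0'|sed -n '1,2p;4p'
$p '6 -.55 0 0 0 0 0;6 -.55 0 0 0 0 0;6 -.55 0 0 0 0 0;0 0 0 0 0 0 0;0 0 0 0 0 0 0'|sed -n '1,2p;4p'
```

```text
t: 7.35
ee_pos: [559.9, -211.5, 167.8]
contact_force: [0.5, -0.5, -0.5]
t: 7.6
ee_pos: [571.8, -212.6, 167.8]
contact_force: [-0.2, 0.0, -1.0]
t: 8.02
ee_pos: [589.1, -214.1, 167.8]
contact_force: [-0.1, -0.2, -0.6]
```

Entered without contact. I'll hold, then feel for the collar.

```bash
p="python3 -m pendant"
$p '0 0 0 0 0 0 0;0 0 0 0 0 0 0;0 0 0 0 0 0 0;0 0 0 0 0 0 0'|sed -n '1,2p;4p'
for i in 1; do
$p '.2 2 0 0 0 0 0;0 0 0 0 0 0 0'|sed -n '2p;4p'
$p '.2 2 0 0 0 0 0;0 0 0 0 0 0 0'|sed -n '2p;4p'
$p '.2 2 0 0 0 0 0;0 0 0 0 0 0 0'|sed -n '2p;4p'
$p '.2 2 0 0 0 0 0;0 0 0 0 0 0 0'|sed -n '2p;4p'
$p '.2 2 0 0 0 0 0;0 0 0 0 0 0 0'|sed -n '2p;4p'
$p '.2 2 0 0 0 0 0;0 0 0 0 0 0 0'|sed -n '2p;4p'
done
```

```text
t: 8.35
ee_pos: [588.7, -214.1, 168.0]
contact_force: [0.4, -0.2, -1.3]
ee_pos: [589.0, -211.8, 168.0]
contact_force: [-0.4, -0.6, -1.3]
ee_pos: [589.3, -209.8, 168.0]
contact_force: [0.1, 0.5, -2.1]
ee_pos: [589.5, -207.8, 168.0]
contact_force: [0.5, -0.3, -1.5]
ee_pos: [589.6, -206.1, 168.0]
contact_force: [-0.6, -1.4, -2.2]
ee_pos: [589.8, -204.4, 168.0]
contact_force: [0.3, -3.0, -1.4]
ee_pos: [590.0, -202.3, 168.0]
contact_force: [-0.1, -4.8, -1.1]
```

Contact at TCP y ≈ -206.5, so the collar face is near bracket y -9.5. About 26 mm of travel is needed and the stop is at 32.

```bash
p="python3 -m pendant"
$p '.2 2 0 0 0 0 0;.2 2 0 0 0 0 0;0 0 0 0 0 0 0'|sed -n '2p;4p'
$p '.2 2 0 0 0 0 0;.2 2 0 0 0 0 0;0 0 0 0 0 0 0'|sed -n '2p;4p'
$p '.2 2 0 0 0 0 0;.2 2 0 0 0 0 0;0 0 0 0 0 0 0'|sed -n '2p;4p'
$p '.2 2 0 0 0 0 0;.2 2 0 0 0 0 0;0 0 0 0 0 0 0'|sed -n '2p;4p'
$p '.2 2 0 0 0 0 0;.2 2 0 0 0 0 0;0 0 0 0 0 0 0'|sed -n '2p;4p'
python3 - <<'E'
from h import *
s=camera("scene")["image"]
cv2.imwrite("pics/s6.png",cv2.resize(s[120:270,160:310],(600,600),interpolation=2)[:,:,::-1])
E
```

```text
ee_pos: [590.4, -198.4, 168.0]
contact_force: [-1.2, -4.5, -1.5]
ee_pos: [590.8, -194.5, 168.0]
contact_force: [-0.2, -4.9, -2.0]
ee_pos: [591.2, -190.7, 168.0]
contact_force: [-1.3, -6.5, -2.8]
ee_pos: [591.6, -186.8, 168.0]
contact_force: [-1.3, -6.3, -2.3]
ee_pos: [592.0, -182.9, 168.0]
contact_force: [-0.6, -6.6, -2.6]
```

View pics/s6.png

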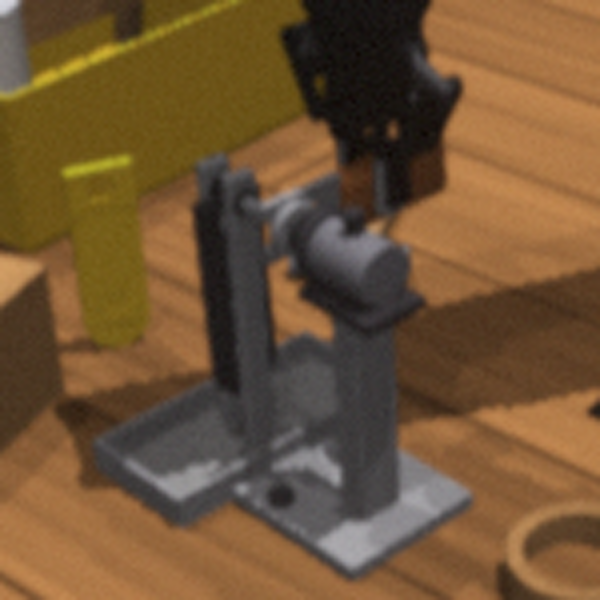

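The collar has moved right to (290,225) and the strap still hangs at (215,290), so I'll press on carefully.

```bash
p="python3 -m pendant"
$p '.2 1.5 0 0 0 0 0;0 0 0 0 0 0 0'|sed -n '2p;4p'
$p '.2 1.5 0 0 0 0 0;0 0 0 0 0 0 0'|sed -n '2p;4p'
$p '.1 1 0 0 0 0 0;0 0 0 0 0 0 0;0 0 0 0 0 0 0'|sed -n '1,2p;4p'
python3 - <<'E'
from h import *
s=camera("scene")["image"]
cv2.imwrite("pics/s7.png",cv2.resize(s[120:270,160:310],(600,600),interpolation=2)[:,:,::-1])
h=cv2.imread("pics/scene0.png")[:,:,::-1]
for y in(172,185,200,212): print(y,s[y,208:220].mean(1).astype(int),h[y,208:220].mean(1).astype(int))
E
```

```text
ee_pos: [592.1, -181.5, 168.0]
contact_force: [-1.4, -7.7, -2.3]
ee_pos: [592.2, -180.1, 168.0]
contact_force: [-2.0, -7.8, -2.5]
t: 11.23
ee_pos: [592.3, -179.2, 168.0]
contact_force: [-1.3, -8.7, -2.5]
172 [109  94  77  66  59  61  58  55  57  57  50  38] [57 31 27 29 27 25 30 42 48 51 42 36]
185 [112  95  54  34  30  27  24  25  35  57  59  63] [99 74 40 27 24 23 23 27 30 48 60 60]
200 [102 101  95  63  38  27  24  23  24  29  45  56] [90 93 86 51 27 26 25 26 28 30 39 54]
212 [105 103  96  87  64  37  24  26  28  33  28  44] [101 104 100 105  99  82  47  34  26  27  28  37]
```

View pics/s7.png

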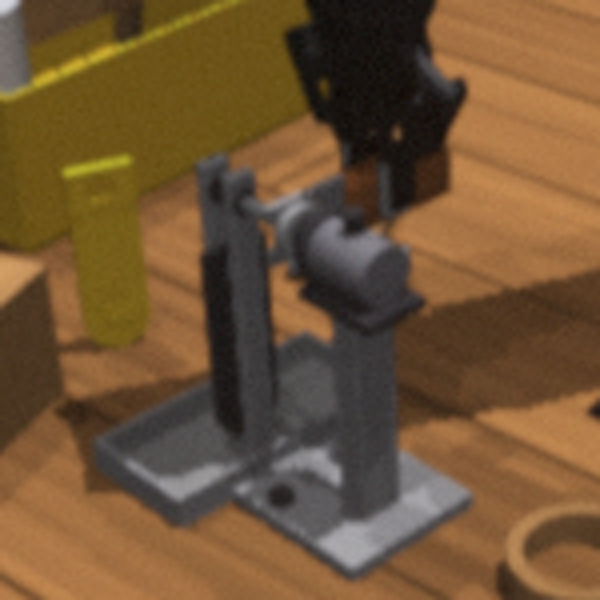

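The strap has dropped. Its top is now at (215,250), about 45 mm lower, and it stands in the tray between the lugs. I'll ease the collar back, withdraw and return to the mat.

```bash
p="python3 -m pendant"
$p '-.4 -4 0 0 0 0 0;-.4 -4 0 0 0 0 0;-.4 -4 0 0 0 0 0;-.4 -4 0 0 0 0 0;-.4 -4 0 0 0 0 0'|sed -n '2p;4p'
$p '-.4 -4 0 0 0 0 0;-.4 -4 0 0 0 0 0;-.3 -3 0 0 0 0 0;0 0 0 0 0 0 0;0 0 0 0 0 0 0'|sed -n '2p;4p'
$p '-8 .75 0 0 0 0 0;-10 .9 0 0 0 0 0;-10 .9 0 0 0 0 0;-10 .9 0 0 0 0 0;0 0 0 0 0 0 0'|sed -n '2p;4p'
$p '-15 1.4 0 0 0 0 0;-20 1.9 0 0 0 0 0;-20 1.9 0 0 0 0 0;-20 1.9 0 0 0 0 0;0 0 0 0 0 0 0'|sed -n '2p;4p'
$p '-10 25 0 0 0 .1 0;-10 30 0 0 0 .1 0;-10 30 0 0 0 .1 0;-10 30 0 0 0 .1 0;-10 30 0 0 0 0 0'|sed -n '2p;4p'
$p '0 30 -20 0 0 0 0;0 30 -30 0 0 0 0;0 20 -20 0 0 0 0;0 0 0 0 0 0 0;0 0 0 0 0 0 0'
```

```text
ee_pos: [590.4, -198.6, 168.0]
contact_force: [-0.5, -3.9, -1.1]
ee_pos: [589.5, -208.7, 167.9]
contact_force: [-0.5, -0.2, -1.8]
ee_pos: [550.5, -205.0, 168.1]
contact_force: [-0.4, 0.5, -1.2]
ee_pos: [474.6, -197.8, 168.1]
contact_force: [1.2, 0.1, -0.8]
ee_pos: [426.5, -52.2, 168.2]
contact_force: [0.3, 0.6, -0.0]
t: 13.78
ee_pos: [426.1, 27.2, 97.8]
tool_rot: [[0.953, 0.303, -0.001], [0.303, -0.953, 0.0], [-0.001, -0.001, -1.0]]
contact_force: [-0.3, -0.5, -1.8]
finger_gap: 23.0
grasp_force: 59.6
```

```bash
p="python3 -m pendant"
$p '0 0 -25 0 0 0 0;0 0 -25 0 0 0 0;0 0 -20 0 0 0 0;0 0 -10 0 0 0 0;0 0 -4 0 0 0 0'|sed -n '2p;4p'
$p '0 0 -1 0 0 0 0;0 0 0 0 0 0 0'|sed -n '2p;4p'
$p '0 0 -1 0 0 0 0;0 0 0 0 0 0 0'|sed -n '2p;4p'
$p '0 0 -1 0 0 0 0;0 0 0 0 0 0 0'|sed -n '2p;4p'
```

```text
ee_pos: [426.4, 25.4, 14.0]
contact_force: [-0.6, 0.1, -1.3]
ee_pos: [427.4, 25.4, 14.7]
contact_force: [0.4, -0.3, -0.5]
ee_pos: [427.3, 25.6, 13.6]
contact_force: [0.4, -0.1, -1.2]
ee_pos: [426.7, 25.8, 11.8]
contact_force: [0.5, -0.3, -1.8]
```

```bash
p="python3 -m pendant"
$p '0 0 -1 0 0 0 0;0 0 0 0 0 0 0;0 0 0 0 0 0 0'|sed -n '2p;4p'
$p '0 0 0 0 0 0 1;0 0 0 0 0 0 1;0 0 0 0 0 0 1;0 0 0 0 0 0 1;0 0 0 0 0 0 1'|sed -n '2p;4,5p'
$p '0 0 0 0 0 0 1;0 0 0 0 0 0 1;0 0 0 0 0 0 1;0 0 0 0 0 0 1;0 0 0 0 0 0 1'|sed -n '2p;4,5p'
$p '0 0 10 0 0 0 1;0 0 20 0 0 0 1;0 0 35 0 0 0 1;0 0 40 0 0 0 1;0 0 40 0 0 0 1'|sed -n '2p;4,5p'
$p '-8 40 5 0 0 0 1;-8 40 5 0 0 0 1;-8 40 5 0 0 0 1;-8 40 5 0 0 0 1;-8 40 5 0 0 0 1'|sed -n '2p;4p'
$p '0 40 0 0 0 0 1;0 40 0 0 0 0 1;0 40 0 0 0 0 1;0 0 0 0 0 0 1;0 0 0 0 0 0 1'|sed -n '1,2p;4p'
python3 - <<'E'
from h import *
s=camera("scene")["image"];t=camera("top")["image"]
r=lambda a:cv2.resize(a,(400,300),interpolation=2)
cv2.imwrite("pics/s8.png",np.vstack([np.hstack([r(s[150:270,160:320]),r(s[210:345,300:480])]),np.hstack([r(t[120:240,255:415]),r(t[220:340,160:320])])])[:,:,::-1])
E
```

```text
ee_pos: [426.7, 25.8, 11.0]
contact_force: [-1.9, 0.6, 5.3]
ee_pos: [426.4, 25.9, 10.4]
contact_force: [0.2, 0.9, -0.6]
finger_gap: 81.5
ee_pos: [426.4, 25.9, 10.5]
contact_force: [-0.3, -0.4, -0.2]
finger_gap: 85.2
ee_pos: [425.7, 26.1, 157.6]
contact_force: [0.5, 0.2, -0.6]
finger_gap: 85.1
ee_pos: [385.8, 227.7, 181.9]
contact_force: [1.4, -0.7, 0.1]
t: 17.03
ee_pos: [401.5, 303.8, 180.9]
contact_force: [-0.7, -0.5, -1.2]
```

View pics/s8.png

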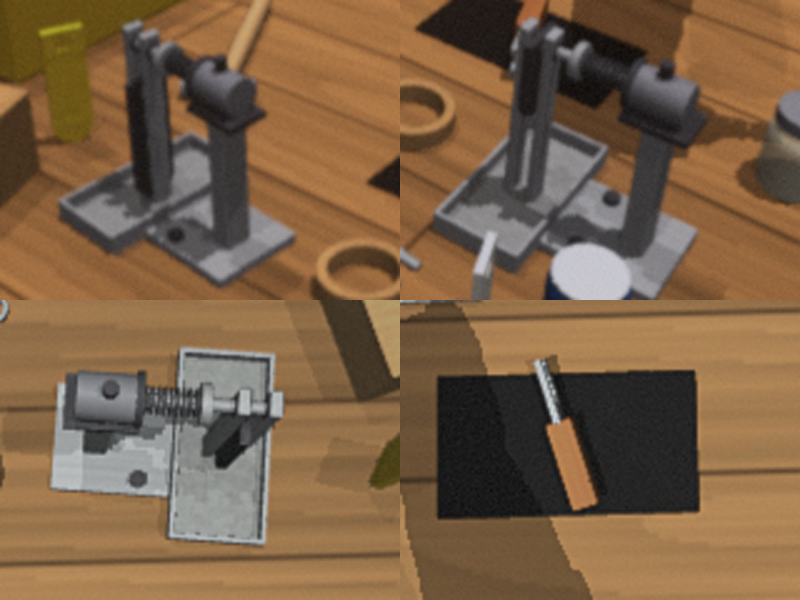

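The longer strap stands in its tray with its top about 45 mm lower, so its eye is at about 131 mm. The rod is back empty, the shorter strap still hangs, and the tool lies on the mat with the arm clear.

```bash
python3 -c "
from bench import job
print(job.job_done())"
```

```text
the job is handed in; nothing more can be done
None
```

The job is handed in, with no verdict returned: in the last pictures the longer strap was off its bar and standing in its tray, the shorter strap still hung, and the tool lay released on the mat after about 17 s of the 58 s allowed.

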